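# Shut the popped-up key boxes by the front door

### The job

Before we go out, shut the small wooden key boxes on the hall table: press down the lid of every box that is standing up, on its black mark, all the way until it clicks, and let go. The lids have push-push latches, so pressing one that is already shut pops it open; look again afterwards and make sure that all three lids end up shut and stay shut by themselves.

Things in the scene. Friction and masses are not known exactly. Their poses are not given: they have to be found in the camera images.
- mark_a (a point): Press mark of the first of three identical wooden key boxes (place and lid state vary): centre of a flat black disc, 24 mm wide, on top of its pale lid, 20 mm from the near edge; moves with the lid. z = normal of the lid, x = from mark to hinge, away from the robot, yaw up to 0.35 rad. Lid 126 x 88 x 8 mm on a fixed darker body 120 x 84 mm; hinge along the far edge, 101 mm beyond the mark.
- mark_b (a point): The same point on the second box. For all three boxes: SHUT = lid level, this point at z about 0.0675 m, 9 mm gap under the lid's near edge; UP = near edge sprung up, lid tilted 0.42 rad, this point at z about 0.107 m. Pressing straight down here to the hard stop and letting go toggles the push-push latch: an UP lid catches and stays SHUT, a SHUT lid springs UP.
- mark_c (a point): The same point on the third box. For all three boxes: a press here meets 1 N when up to 3.5 N when shut, with a short bump (up to 10 N if fast) some 10 to 16 mm above the shut height; the hard stop is about 7 mm below the shut height. A press ending less than 6 mm below the shut height may not catch: the lid comes back up. Press at up to 0.08 m/s; a stop at 9 to 12 N is right.
Things that resemble listed ones, but are neither listed nor needed, are in the scene too. Leave any pink or yellow look-alike of the part that bears mark_b alone.

How it is judged:
By the outcome, as a careful person would: the job done as asked, in the order asked, and still so for the second after the job is handed in, with the robot touching nothing.
It also fails if it takes over 48 s, if anything falls off the work surface, if the arm or the gripper's body presses on something with over 40 N, if the wrist force passes 120 N, or if a joint passes its speed limit or range.

### The arm

A 6-joint arm with a two-finger parallel gripper is mounted at the origin on the work surface. World frame = base frame: x ahead of the robot, y to its left, z up, the work surface at z = 0. Lengths are in m, angles in rad, forces in N, time in s.
With the tool pointing down it reaches from about 0.275 to 0.725 m from the base axis. Payload 15.9 kg.
Tool frame: the origin (TCP) lies midway between the tips of the shut fingers; the grasp point (between the pads) lies 19 mm behind it; y points along the fingers, x is the direction in which the jaws open and shut, and the axes are right-handed (so a half turn about y gives the same grasp; the last joint's range is limited). The gripper opens to 85 mm and grips with 20 to 120 N. Pads are 22 mm wide; open, the fingers measure 114 mm over their backs; the gripper's body (76 mm by 85 mm) begins 54 mm behind the grasp point. The pads swing forward as they close: fully open they stand 13 mm farther back than shut.
Start: joints at [1.316, 0.213, -0.034, 1.323, 0, 1.571], TCP at [0.126, 0.484, 0.231] pointing down, gripper open.
Joint ranges: [-2.98, 2.98], [-0.74, 1.72], [-1.14, 1.35], [-2.1, 2.04], [-1.57, 1.44], [-3.14, 3.14]. Speed limits (rad/s): [1.89, 1.89, 2.39, 2.57, 3.14, 3.14].

### API

Orientations are given as a 3x3 rotation matrix whose columns are the frame's x, y, z axes.
In Python, from bench import robot, imaging gives the robot as it stands. The module is installed in compiled form; this text tells all that it offers.
- The arm moves only by the shell command python3 -m inch 'ROWS'. ROWS is text: rows parted by semicolons, each of 7 numbers parted by spaces: the shift along the tool's x, y, z each as a share of 0.12 m, from -1 to 1, then the turn, a rotation vector about the tool's x, y, z each as a share of pi rad, from -1 to 1, then the closure, from 0 (fully open) to 1 (shut). In form: dx dy dz wx wy wz jaw; .... A call has 1 to 20 rows; each row is the pose to reach, as a shift and turn from the pose commanded when the call began, along the tool's axes at that moment, turning the shorter way round; what a row does not reach only later rows make up. A row lasts 1/8 s, in which the tool goes at most 62.5 mm and 10.7 degrees, less where a joint would pass 70% of its speed; a pose out of reach is approached as far as the arm can. A call with a number of a shift or a turn outside -1 to 1 is refused whole. A call with a gripper value outside its range is refused whole. The fingers move at their own pace and stop on an object; the grip force is fixed at half the most. Time passes only in rows, so rows that repeat a pose let the fingers close. It gives the time, the measured TCP pose, the force and the opening at its end, in the units of the state.
- robot.observe(): the state, without advancing time (a new reading comes with each control period).
- imaging.camera(name): name is "scene" or "top"; returns the picture (400x640x3 uint8, blue, green, red); there is no depth.
- imaging.get_calibration(name): a dict with "vfov" (degrees; the focal length in pixels is half the picture's height over the tangent of half this angle, whatever the lens; pixels are square), "cx", "cy" (the principal point, pixels), "dist_coeffs" ([k1, k2, p1, p2, k3] as OpenCV has them; the pictures are not rectified), "cam_to_world" (4x4, takes a point from camera to world coordinates). Camera axes: x right, y down, z forward; pixel columns grow to the right and rows downward; lengths in m; the calibration is good to about 2 mm. A picture is of the moment at which its call begins. get_calibration takes no time and is no camera call.
- robot.sign_off(): hands the job in, once; it reports no verdict.
Trained networks look in the newest picture that a camera, given by its name, has taken for a name from the list of things; names that differ only in an ending like _2 or _b are one class to them, and where a whole thing is asked for, a point or a joint stands for the part that bears it (a point fixed in the world has none). Each returns a list of dicts, best first, with "score" (0 to 1); they miss things now and then, are a little off and sometimes report something else, mostly with a low value. They report only what shows in the picture. A call takes as long as a camera call. They do not tell look-alikes from the thing itself.
- imaging.boxes_of(camera, name): "at" ([column, row] in pixels, amid what is visible of it).
- imaging.place_of(camera, name): "at" ([column, row] in pixels: a listed point, or the origin of a listed thing).
The state is a dict: "t": time; "joint_pos": joint angles; "joint_vel": joint speeds; "joint_efforts": joint torques, N m; "position": TCP position; "tcp_rot": TCP orientation; "ft_force": force on the tool from outside, world axes, zero at the start; "ft_torque": the same for the moment, N m; "grip_width": opening from 0.0 (shut) to 1.0 (fully open).
Only numpy, scipy, OpenCV 4.12 (cv2) and the standard library are available. Lean on these libraries where they do the work, as an engineer would, in place of code of your own. Each camera call takes 0.05 s, during which the arm holds its last target.

## Working session

There is one attempt and no reset: what is moved stays moved. The work goes in short steps, Python scripts to look and compute and a shell command to move; the robot and the scene stay as the last step left them, time stands still between calls to the robot, and variables do not carry over. Pictures are saved under pics/ and viewed, and the job is handed in when it is done.

```bash
mkdir -p pics; python3 - <<'E'
from bench import robot, imaging
import cv2
for c in ("scene","top"):
    im=imaging.camera(c); cv2.imwrite(f"pics/{c}0.png",im)
    print(c,imaging.place_of(c,"mark_a"))
    k=imaging.get_calibration(c); print(k)
s=robot.observe(); print(s["t"],s["position"],s["tcp_rot"],s["ft_force"])
E
```

```text
scene [{'at': [312.4, 119.6], 'score': 0.95}, {'at': [327.7, 213.0], 'score': 0.89}, {'at': [235.0, 357.5], 'score': 0.84}, {'at': [406.0, 110.4], 'score': 0.72}, {'at': [375.4, 148.6], 'score': 0.68}]
{'vfov': 52.71759001782519, 'cx': 316.7376520955362, 'cy': 192.85251265186676, 'dist_coeffs': array([-0.00105411,  0.        ,  0.        ,  0.        ,  0.        ]), 'cam_to_world': array([[ 0.80413889,  0.45467296, -0.38292707,  0.77363495],
       [ 0.59435   , -0.60367126,  0.53134648, -0.43715221],
       [ 0.01042681, -0.65486907, -0.75567042,  0.75224047],
       [ 0.        ,  0.        ,  0.        ,  1.        ]])}
top [{'at': [325.4, 194.7], 'score': 0.91}, {'at': [244.5, 206.1], 'score': 0.89}, {'at': [245.8, 268.3], 'score': 0.87}, {'at': [442.0, 162.8], 'score': 0.58}]
{'vfov': 45.638775587672384, 'cx': 314.78677653643496, 'cy': 197.27106256971877, 'dist_coeffs': array([0.01892793, 0.        , 0.        , 0.        , 0.        ]), 'cam_to_world': array([[-2.86522478e-02, -9.92439864e-01,  1.19340540e-01,
         2.95388816e-01],
       [-9.99584428e-01,  2.88252313e-02, -2.76789004e-04,
         4.24773218e-02],
       [-3.16532223e-03, -1.19298876e-01, -9.92853342e-01,
         1.45943167e+00],
       [ 0.00000000e+00,  0.00000000e+00,  0.00000000e+00,
         1.00000000e+00]])}
0.2 [0.12596685 0.4836623  0.23104616] [[ 2.52006481e-01 -1.29559506e-04 -9.67725538e-01]
 [ 9.67725359e-01 -5.89753592e-04  2.52006513e-01]
 [-6.03369452e-04 -9.99999818e-01 -2.32437083e-05]] [-0.16013342  0.29308832 -0.56329305]
```

```bash
ls pics
```

```text
scene0.png
top0.png
```

View pics/scene0.png

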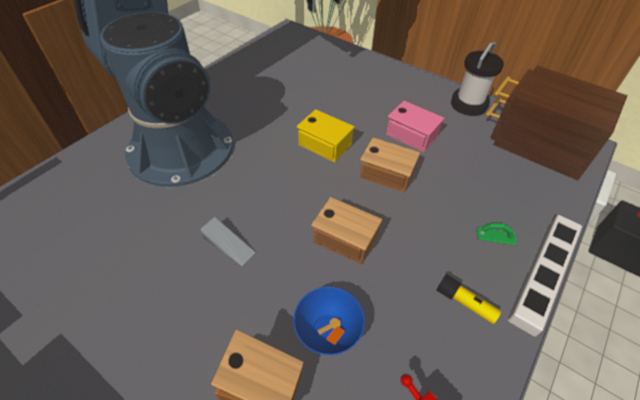

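View pics/top0.png

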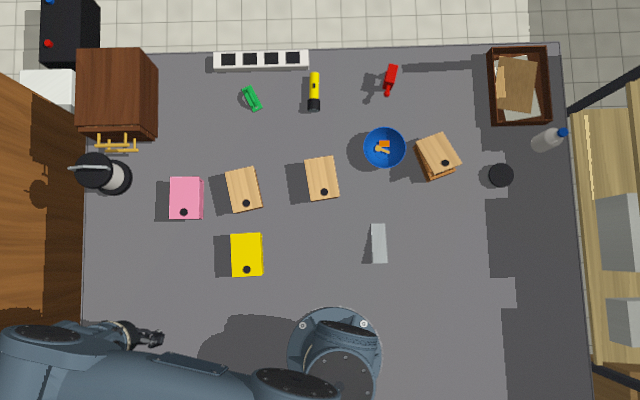

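The top view shows wooden boxes with marks at about (245,203), (324,192) and (445,162). In the scene view the same boxes are at (375,149), (328,213) and (236,360). The pink box (183,212) and the yellow box (246,269) are look-alikes and stay untouched. Next I refine the mark centres, triangulate them and enlarge crops.

```bash
cat > h.py <<'E'
import cv2, numpy as np
from bench import robot, imaging
def ray(c,p):
    k=imaging.get_calibration(c); f=200/np.tan(np.radians(k["vfov"])/2)
    K=np.array([[f,0,k["cx"]],[0,f,k["cy"]],[0,0,1]])
    q=cv2.undistortPoints(np.array([[p]],float),K,k["dist_coeffs"])[0,0]
    T=k["cam_to_world"]; d=T[:3,:3]@np.array([q[0],q[1],1]); return T[:3,3],d/np.linalg.norm(d)
def proj(c,P):
    k=imaging.get_calibration(c); f=200/np.tan(np.radians(k["vfov"])/2)
    K=np.array([[f,0,k["cx"]],[0,f,k["cy"]],[0,0,1]]); T=np.linalg.inv(k["cam_to_world"])
    return cv2.projectPoints(np.atleast_2d(P).astype(float),cv2.Rodrigues(T[:3,:3])[0],T[:3,3],K,k["dist_coeffs"])[0][:,0]
def refine(im,p,r=14):
    x,y=map(int,np.round(p)); y0=max(0,y-r); x0=max(0,x-r)
    m=(im[y0:y+r,x0:x+r].max(2)<50).astype(np.uint8)
    n,l,s,c=cv2.connectedComponentsWithStats(m)
    best=min(range(1,n),key=lambda i:np.hypot(*(c[i]+[x0,y0]-p))-0.1*s[i,4] if s[i,4]>8 else 99)
    return c[best]+[x0,y0], s[best]
def tri(a,b):
    (o1,d1),(o2,d2)=ray("top",a),ray("scene",b)
    A=np.stack([d1,-d2],1); t=np.linalg.lstsq(A,o2-o1,rcond=None)[0]
    p,q=o1+t[0]*d1,o2+t[1]*d2; return (p+q)/2,np.linalg.norm(p-q)
def atz(c,p,z):
    o,d=ray(c,p); return o+d*(z-o[2])/d[2]
E
python3 - <<'E'
from h import *
t=cv2.imread("pics/top0.png"); s=cv2.imread("pics/scene0.png")
for a,b in [((245,203),(375,149)),((324,192),(328,213)),((445,162),(236,360)),((183,212),(407,110))]:
    (a,sa),(b,sb)=refine(t,np.array(a)),refine(s,np.array(b))
    print(a,sa,b,sb,tri(a,b))
    for z in(.0675,.107):print("   ",z,atz("top",a,z),atz("scene",b,z))
u=lambda im,x,y,w,h,k:cv2.resize(im[y:y+h,x:x+w],None,fx=k,fy=k,interpolation=cv2.INTER_CUBIC)
cv2.imwrite("pics/c1.png",np.vstack([u(t,220,120,260,110,3),u(s,190,120,260,90,3)]))
cv2.imwrite("pics/c2.png",np.hstack([u(s,190,310,130,90,3),u(s,290,190,120,90,3)]))
E
```

```text
[246.09090909 202.40909091] [12 11  7  6 22] [372. 149.] [11 14  1  1  1] (array([0.45193654, 0.24380603, 0.06770625]), np.float64(0.00331381492986828))
    0.0675 [0.45333542 0.24480484 0.0675    ] [0.45063179 0.24279861 0.0675    ]
    0.107 [0.44885324 0.23906323 0.107     ] [0.46926458 0.2035749  0.107     ]
[323.91666667 191.58333333] [11 11  7  6 24] [327.         212.42857143] [12 12  4  5  7] (array([0.47804201, 0.01392654, 0.06686659]), np.float64(0.0022383126574233737))
    0.0675 [0.47882789 0.01465098 0.0675    ] [0.47750222 0.01273186 0.0675    ]
    0.107 [0.47362229 0.01544063 0.107     ] [ 0.49458496 -0.01322019  0.107     ]
[444.82142857 162.35714286] [11 12  7  6 28] [235.51578947 360.04210526] [ 8  8 12 13 95] (array([ 0.54913267, -0.33587936,  0.10496473]), np.float64(0.0009980022348355575))
    0.0675 [ 0.55583732 -0.34675365  0.0675    ] [ 0.53648893 -0.32961917  0.0675    ]
    0.107 [ 0.54844636 -0.33570811  0.107     ] [ 0.55016895 -0.33582233  0.107     ]
[183.51612903 211.48387097] [12 11  6  6 31] [402.14285714 110.28571429] [ 7 14  5  2  7] (array([0.43298184, 0.43032743, 0.0633073 ]), np.float64(0.0016494544914785862))
    0.0675 [0.43186385 0.42869855 0.0675    ] [0.43565017 0.42568922 0.0675    ]
    0.107 [0.42799099 0.41773843 0.107     ] [0.45514719 0.37591527 0.107     ]
```

View pics/c1.png

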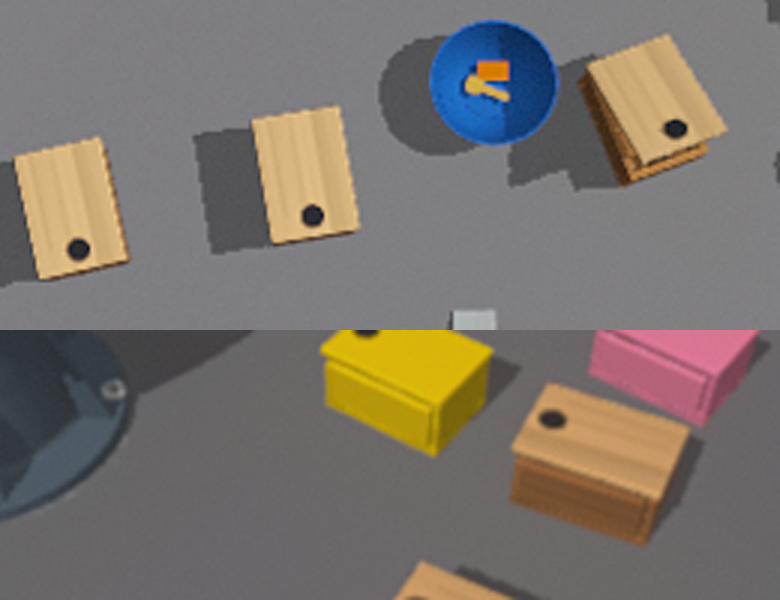

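View pics/c2.png

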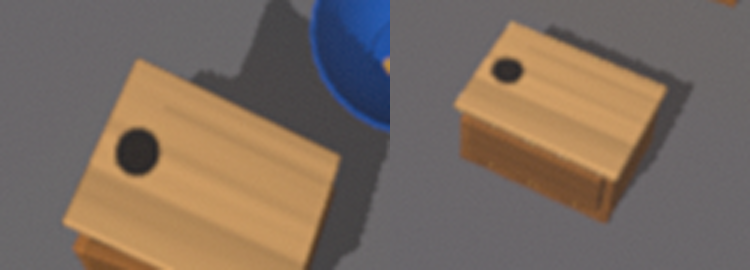

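Only the third box is UP: its mark is at (445,162) in the top view and (236,360) in the scene view, triangulated at z≈0.105 with its near edge visibly raised. The other two are level at z≈0.067 and must not be pressed. The plan is to close the jaws and cross at the current height towards (0.549, -0.336).

```bash
python3 -m inch '-0.955 0 -0.856 0 0 0 1;-0.955 0 -0.856 0 0 0 1;-0.955 0 -0.856 0 0 0 1;-0.955 0 -0.856 0 0 0 1;-0.955 0 -0.856 0 0 0 1;-0.955 0 -0.856 0 0 0 1'
```

```text
t: 0.95
position: [0.1962, 0.3477, 0.2311]
tcp_rot: [[0.251, -0.0, -0.968], [0.968, -0.0, 0.251], [-0.0, -1.0, 0.0]]
ft_force: [1.0, 1.0, 0.8]
grip_width: -0.0
```

```bash
python3 -m inch '-0.955 0 -0.856 0 0 0 1;-0.955 0 -0.856 0 0 0 1;-0.955 0 -0.856 0 0 0 1;-0.955 0 -0.856 0 0 0 1;-0.955 0 -0.856 0 0 0 1;-0.955 0 -0.856 0 0 0 1'; python3 -m inch '-0.955 0 -0.856 0 0 0 1;-0.955 0 -0.856 0 0 0 1;-0.955 0 -0.856 0 0 0 1;-0.955 0 -0.856 0 0 0 1;-0.955 0 -0.856 0 0 0 1;-0.955 0 -0.856 0 0 0 1'
```

```text
t: 1.7
position: [0.2667, 0.2111, 0.2312]
tcp_rot: [[0.25, -0.0, -0.968], [0.968, -0.0, 0.25], [-0.0, -1.0, 0.0]]
ft_force: [-0.7, 0.1, -0.1]
grip_width: -0.003
t: 2.45
position: [0.3373, 0.0746, 0.2313]
tcp_rot: [[0.25, -0.0, -0.968], [0.968, 0.0, 0.25], [0.0, -1.0, 0.0]]
ft_force: [-1.1, 1.2, 0.0]
grip_width: 0.001
```

```bash
python3 -m inch '-0.955 0 -0.856 0 0 0 1;-0.955 0 -0.856 0 0 0 1;-0.955 0 -0.856 0 0 0 1;-0.955 0 -0.856 0 0 0 1;-0.955 0 -0.856 0 0 0 1;-0.955 0 -0.856 0 0 0 1'; python3 -m inch '-0.955 0 -0.856 0 0 0 1;-0.955 0 -0.856 0 0 0 1;-0.955 0 -0.856 0 0 0 1;-0.955 0 -0.856 0 0 0 1;-0.955 0 -0.856 0 0 0 1;-0.955 0 -0.856 0 0 0 1'; python3 -m inch '-0.955 0 -0.856 0 -0.186 0 1;-0.955 0 -0.856 0 -0.186 0 1;-0.955 0 -0.856 0 -0.186 0 1;-0.955 0 -0.856 0 -0.186 0 1;-0.955 0 -0.856 0 -0.186 0 1;-0.955 0 -0.856 0 -0.186 0 1'
python3 - <<'E'
from h import *
for c in("top","scene"):
    im=imaging.camera(c); cv2.imwrite(f"pics/{c}1.png",im)
s=robot.observe(); print(s["t"],s["position"],s["tcp_rot"])
# fit of box C: model yaw from corners (top): mark + lid corners
t=cv2.imread("pics/top0.png")
from scipy.optimize import least_squares
def lid(x,y,yaw,tilt,z=.107):
    X=np.array([np.cos(yaw)*np.cos(tilt),np.sin(yaw)*np.cos(tilt),-np.sin(tilt)]);Y=np.array([-np.sin(yaw),np.cos(yaw),0])
    m=np.array([x,y,z]); return np.array([m,m-.02*X+.044*Y,m-.02*X-.044*Y,m+.106*X-.044*Y,m+.106*X+.044*Y])
s0=cv2.imread("pics/scene0.png")
obs=np.array([[444.8,162.36],[220+642/3,120+165/3],[220+725/3,120+130/3],[220+668/3,120+35/3],[220+588/3,120+65/3]])
f=lambda p:(proj("top",lid(*p,.42))-obs).ravel()
r=least_squares(f,[.549,-.3355,.33]); print(r.x,r.fun.round(1))
E
```

```text
t: 3.2
position: [0.4079, -0.0622, 0.2314]
tcp_rot: [[0.25, 0.0, -0.968], [0.968, 0.0, 0.25], [0.0, -1.0, -0.0]]
ft_force: [-0.1, -0.4, 0.1]
grip_width: -0.002
t: 3.95
position: [0.4784, -0.199, 0.2317]
tcp_rot: [[0.251, 0.0, -0.968], [0.968, -0.0, 0.251], [0.0, -1.0, -0.0]]
ft_force: [0.5, 0.0, -0.2]
grip_width: -0.003
t: 4.7
position: [0.549, -0.3358, 0.232]
tcp_rot: [[-0.323, 0.0, -0.946], [0.946, -0.0, -0.323], [-0.0, -1.0, -0.0]]
ft_force: [-0.2, 0.7, -0.3]
grip_width: -0.002
4.8 [ 0.54906114 -0.33607992  0.23192226] [[-3.23398767e-01  5.25301338e-04 -9.46262628e-01]
 [ 9.46262676e-01 -2.75900922e-04 -3.23398937e-01]
 [-4.30956626e-04 -9.99999824e-01 -4.07847032e-04]]
[ 0.54512158 -0.33597246  0.324959  ] [ 0.2  1.1 -0.2 -0.9  0.8  0.2 -0.1 -0.3 -0.8 -0.3]
```

```bash
python3 -m inch '0 0.3 0 0 0 0 1;0 0.6 0 0 0 0 1;0 0.8 0 0 0 0 1;0 0.85 0 0 0 0 1;0 0.85 0 0 0 0 1;0 0.85 0 0 0 0 1'
python3 - <<'E'
from h import *
im=imaging.camera("scene")
cv2.imwrite("pics/s2.png",cv2.resize(im[200:400,130:380],None,fx=3,fy=3))
E
```

```text
t: 5.55
position: [0.5497, -0.3372, 0.1306]
tcp_rot: [[-0.324, 0.002, -0.946], [0.946, -0.001, -0.324], [-0.001, -1.0, -0.001]]
ft_force: [0.5, 0.8, 0.2]
grip_width: -0.001
```

View pics/s2.png

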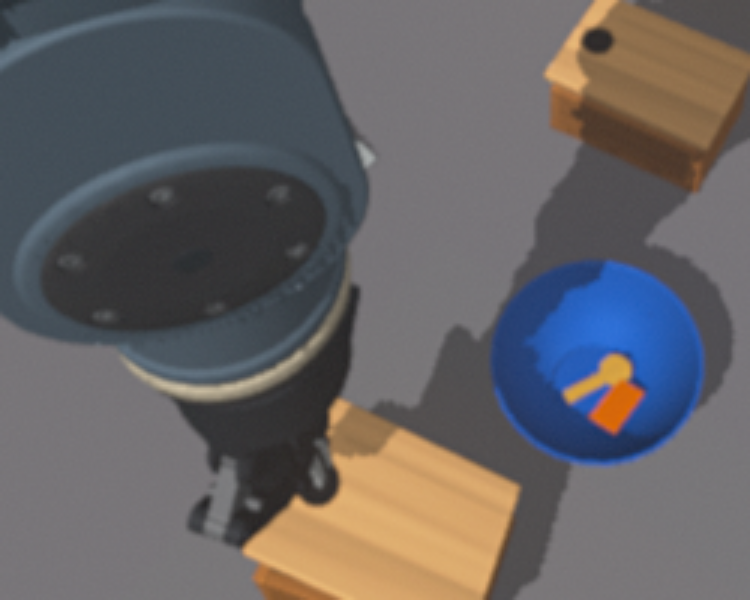

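The shut fingertips are over box C's mark at about (255,520) in the crop, and the bowl is clear. Now I press slowly, following the mark a few mm towards the robot as the lid levels.

```bash
python3 -m inch '0 0.05 0 0 0 0 1;0 0.1 0 0 0 0 1;0 0.15 0 0 0 0 1;0 0.2 0.01 0 0 0 1;0 0.25 0.015 0 0 0 1;0 0.3 0.02 0 0 0 1;0 0.35 0.03 0 0 0 1;0 0.4 0.035 0 0 0 1;0 0.45 0.04 0 0 0 1;0 0.5 0.05 0 0 0 1;0 0.53 0.05 0 0 0 1'
```

```text
t: 6.98
position: [0.5433, -0.3389, 0.0653]
tcp_rot: [[-0.324, -0.0, -0.946], [0.946, -0.0, -0.324], [-0.0, -1.0, 0.0]]
ft_force: [-1.6, -1.3, 3.2]
grip_width: -0.002
```

```bash
python3 -m inch '0 0.015 0 0 0 0 1;0 0.03 0 0 0 0 1;0 0.03 0 0 0 0 1'
```

```text
t: 7.35
position: [0.5434, -0.3389, 0.0621]
tcp_rot: [[-0.324, -0.0, -0.946], [0.946, -0.0, -0.324], [0.0, -1.0, 0.0]]
ft_force: [-2.5, -0.8, 3.8]
grip_width: 0.001
```

```bash
python3 -m inch '0 0.01 0 0 0 0 1;0 0.015 0 0 0 0 1;0 0.015 0 0 0 0 1'
```

```text
t: 7.72
position: [0.5435, -0.3388, 0.0603]
tcp_rot: [[-0.324, -0.0, -0.946], [0.946, -0.0, -0.324], [-0.0, -1.0, 0.0]]
ft_force: [-2.9, -0.8, 3.6]
grip_width: -0.0
```

```bash
python3 -m inch '0 0.005 0 0 0 0 1;0 0.01 0 0 0 0 1;0 0.01 0 0 0 0 1'
```

```text
t: 8.1
position: [0.5435, -0.3389, 0.0594]
tcp_rot: [[-0.324, 0.0, -0.946], [0.946, -0.0, -0.324], [-0.0, -1.0, -0.0]]
ft_force: [-5.0, -0.5, 8.5]
grip_width: -0.0
```

```bash
python3 -m inch '0 0.004 0 0 0 0 1;0 0.004 0 0 0 0 1'
```

```text
t: 8.35
position: [0.5435, -0.3389, 0.0592]
tcp_rot: [[-0.324, 0.0, -0.946], [0.946, -0.0, -0.324], [-0.0, -1.0, -0.0]]
ft_force: [-6.0, -0.0, 12.2]
grip_width: -0.002
```

At 12 N it is on the hard stop. Now I lift straight up and clear.

```bash
python3 -m inch '0 -0.05 0 0 0 0 1;0 -0.1 0 0 0 0 1;0 -0.2 0 0 0 0 1;0 -0.4 0 0 0 0 1;0 -0.6 0 0 0 0 1;0 -0.8 0 0 0 0 1;0 -1 0 0 0 0 1;0 -1 0 0 0 0 1'; python3 -m inch '0 -0.4 1 0 0 0 1;0 -0.4 1 0 0 0 1;0 -0.4 1 0 0 0 1;0 -0.4 1 0 0 0 1;0 -0.4 1 0 0 0 1'
python3 - <<'E'
from h import *
t=imaging.camera("top"); s=imaging.camera("scene")
cv2.imwrite("pics/t3.png",t);cv2.imwrite("pics/s3.png",s)
for c in("top","scene"):print(imaging.place_of(c,"mark_c"))
u=lambda im,x,y,w,h,k:cv2.resize(im[y:y+h,x:x+w],None,fx=k,fy=k,interpolation=cv2.INTER_CUBIC)
cv2.imwrite("pics/c3.png",np.vstack([u(t,220,120,260,110,3),cv2.resize(s[120:400,190:450],(520,560))[:, :].copy() if 0 else u(s[140:],170,0,260,90,3)]))
E
```

```text
t: 9.35
position: [0.5444, -0.3393, 0.181]
tcp_rot: [[-0.324, 0.003, -0.946], [0.946, -0.002, -0.324], [-0.003, -1.0, -0.002]]
ft_force: [-0.8, -0.7, 0.4]
grip_width: 0.001
t: 9.98
position: [0.4306, -0.3771, 0.2257]
tcp_rot: [[-0.325, -0.001, -0.946], [0.946, 0.001, -0.325], [0.001, -1.0, 0.0]]
ft_force: [0.6, -0.1, -0.9]
grip_width: -0.001
[{'at': [438.8, 169.4], 'score': 0.72}, {'at': [182.6, 212.1], 'score': 0.68}, {'at': [245.9, 268.6], 'score': 0.67}, {'at': [246.0, 201.1], 'score': 0.66}, {'at': [325.3, 193.0], 'score': 0.57}]
[{'at': [230.2, 364.6], 'score': 0.95}, {'at': [376.0, 149.3], 'score': 0.92}, {'at': [328.4, 209.8], 'score': 0.69}, {'at': [314.4, 115.5], 'score': 0.66}, {'at': [404.5, 110.1], 'score': 0.56}]
```

View pics/s3.png

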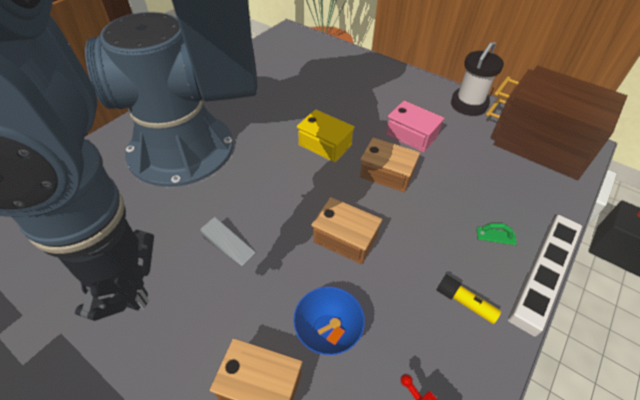

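View pics/c3.png

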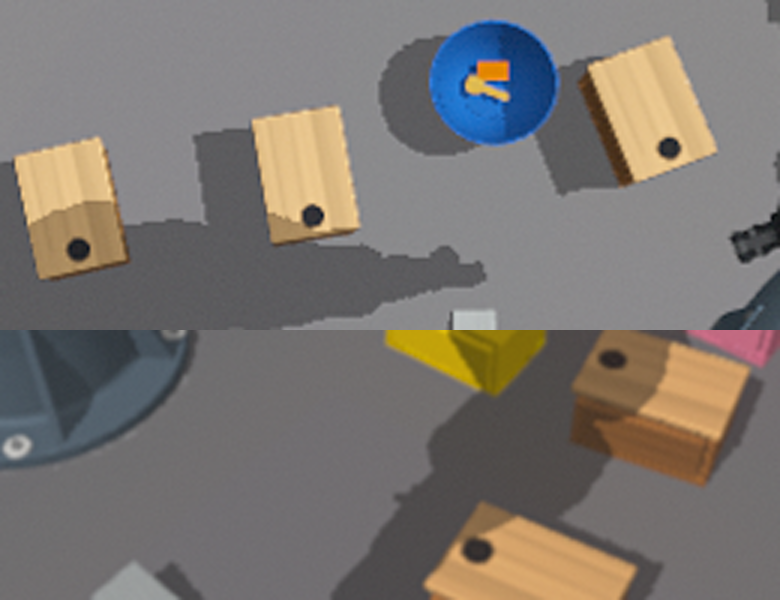

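Box C's lid is now level, with its mark at (443,169) in the top view and (232,366) in the scene view. The other two lids look unchanged. I'll wait about 2 s and measure again.

```bash
python3 -m inch '0 0 0 0 0 0 1;0 0 0 0 0 0 1;0 0 0 0 0 0 1;0 0 0 0 0 0 1;0 0 0 0 0 0 1;0 0 0 0 0 0 1;0 0 0 0 0 0 1;0 0 0 0 0 0 1;0 0 0 0 0 0 1;0 0 0 0 0 0 1;0 0 0 0 0 0 1;0 0 0 0 0 0 1;0 0 0 0 0 0 1;0 0 0 0 0 0 1;0 0 0 0 0 0 1;0 0 0 0 0 0 1'
python3 - <<'E'
from h import *
t=imaging.camera("top"); s=imaging.camera("scene")
u=lambda im,x,y,w,h,k:cv2.resize(im[y:y+h,x:x+w],None,fx=k,fy=k,interpolation=cv2.INTER_CUBIC)
cv2.imwrite("pics/c4.png",np.vstack([u(t,220,120,260,110,3),np.hstack([u(s,190,310,130,90,3),u(s,300,130,130,90,3)])]))
cv2.imwrite("pics/s4.png",s)
for a,b in [((245,203),(375.5,149.2)),((324,192),(328.5,212.6)),((443,169),(232,366))]:
    a,_=refine(t,np.array(a)); 
    if b[1]>300: b,_=refine(s,np.array(b))
    print(a,b,tri(a,b), [ (np.array(proj("scene",[atz("top",a,z)]))-b).round(1) for z in(.0675,.107)])
print(robot.observe()["t"],robot.observe()["ft_force"])
E
```

```text
t: 12.18
position: [0.4299, -0.3777, 0.2266]
tcp_rot: [[-0.324, -0.0, -0.946], [0.946, -0.0, -0.324], [0.0, -1.0, 0.0]]
ft_force: [-0.1, -0.1, 0.2]
grip_width: 0.002
[245.84375 202.625  ] (375.5, 149.2) (array([0.45515043, 0.24733544, 0.06567377]), np.float64(0.005322246639741249)) [array([[-2.2, -0.5]]), array([[ -3.1, -12. ]])]
[326. 190.] (328.5, 212.6) (array([0.48294806, 0.00898925, 0.07478333]), np.float64(0.0014512155055530953)) [array([[-0.5,  2.4]]), array([[ -1.7, -10.8]])]
[442.33333333 166.33333333] [232.1025641 367.1025641] (array([ 0.54226606, -0.33974514,  0.0701972 ]), np.float64(0.004474508852508436)) [array([[2.9, 0.4]]), array([[  0.9, -16.3]])]
12.275 [-0.09844716  0.85762079 -0.15789003]
```

View pics/c4.png

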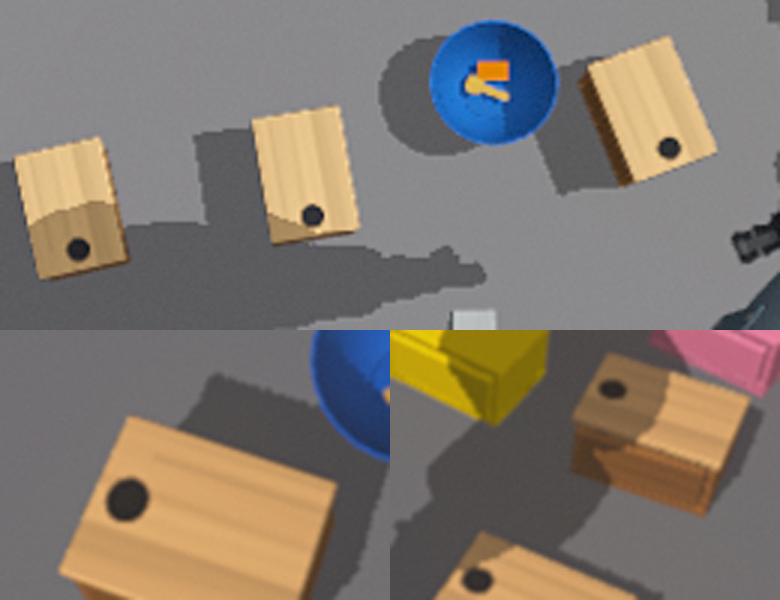

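All three wooden lids are level, with marks in the top crop at (78,249), (312,215) and (669,148). Nothing changed over 2 s, and the fit matches the shut height rather than UP. The arm is clear, so I'm handing in.

```bash
python3 -c "
from bench import robot
robot.sign_off()"
```

```text
the job is handed in; nothing more can be done
```

All three wooden key boxes are shut, and I handed the job in at about 12.3 s of the 48 s allowed.

**What I did:** Only one box was standing up, the right-hand one near the blue bowl, with its mark at z ≈ 0.105 m. I pressed it on its mark with the closed fingertips to the hard stop (about 12 N, tip at z ≈ 0.059 m), then lifted clear. I did not touch the two boxes that were already shut or the pink and yellow look-alikes.

**Last checks:** After a further 2 s, the pictures showed all three lids level and unchanged. The marks measured z ≈ 0.066, 0.075 and 0.070 m, against 0.0675 m for shut and 0.107 m for up.

**Looser numbers:** The 0.075 m reading, on a box I never pressed, is off because the arm's shadow disturbed the mark detection. Before the press it measured 0.067 m, and the pictures show its lid unchanged. The two views disagreed by up to 5 mm in that last check, too little to confuse shut with up.

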